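# Bring the salt round on the spice carousel

### The job

Turn the spice carousel by pushing one of the arms of its cross handle with a fingertip, until the salt shaker stands in the middle of the gap in the guard rail, at the serving tongue. Only push: do not grip the handle, do not touch or lift the shaker or the jars, keep them all standing in their cups, and leave the things round about alone. Then take the finger away.

Things in the scene. Friction and masses are not known exactly. Their poses are not given: they have to be found in the camera images.
- base: Fixed foot of the spice carousel: dark wooden disc 272 mm across, 10 mm thick, with a steel wire guard rail (260 mm across, top 49 mm high) round it. The rail has one 70 mm gap, where a wooden tongue 70 mm wide sticks out to 172 mm from the centre. Origin: centre of the underside, on the turning axis. Gap and tongue lie on its own -x axis and face roughly towards the robot.
- gap (a point): Where the shaker's foot belongs, inside the gap: on the base's -x axis, 80 mm from the turning axis, 24 mm above the worktop, at the top of the deck. It does not turn. The white turning deck is 232 mm across and carries four cups (40 mm high, 51 mm inside, 57 mm outside) 90 degrees apart, centred 80 mm from the axis.
- carousel (a joint): Turning angle of the carousel (deck, post and cross handle) about the upright axis, rad, 0 at the start, positive counter-clockwise from above, free for a full turn (6.28) either way. Friction: 2 to 4 N of push at 80 mm from the axis turns it; pushed slowly, it stays where it is left.
- hub (a point): Centre of the cross handle on the post, on the turning axis, 180 mm above the worktop. The hub is 30 mm across, its top 193 mm high; the post is 18 mm thick. Four level round steel arms, 12 mm thick, point out from it 90 degrees apart, each midway (45 degrees) between two cups, clear above the jars (tallest top 133 mm).
- spoke_tip (a point): Centre of the black ball (18 mm across) at the end of one of the four arms of the cross handle, 102 mm from the axis, 180 mm above the worktop; turns with the carousel. The other three arms are alike, at 90, 180 and 270 degrees from it.
- salt_shaker: The salt shaker to bring round: the small one with a domed, perforated metal top, 44 mm across, 90 mm tall, standing loose in one of the four cups. Origin: centre of its underside, z up.
- spice_jar: Spice jar, bystander: glass jar with a plain screw cap wider than the shaker's, 44 to 46 mm across, 109 mm tall, loose in one of the four cups. Origin: centre of its underside, z up.
- spice_jar_b: Spice jar, bystander: glass jar with a plain screw cap wider than the shaker's, 44 to 46 mm across, 106 mm tall, loose in one of the four cups. Origin: centre of its underside, z up.
- spice_jar_c: Spice jar, bystander: glass jar with a plain screw cap wider than the shaker's, 44 to 46 mm across, 100 mm tall, loose in one of the four cups. Origin: centre of its underside, z up.
- tuna_tin: Bystander: low tin, 86 mm across, 40 mm tall, at the left. Origin: centre of its underside.
- mug: Bystander: white mug, 93 mm across, 132 mm with its handle, 104 mm tall, at the right. Origin: centre of its underside.
- tin_std: Bystander: tall tin, 75 mm across, 110 mm tall, at the right. Origin: centre of its underside.
- egg_box: Bystander: closed egg box, 106 x 155 x 72 mm, at the left. Origin: centre of its underside.
Things that resemble listed ones, but are neither listed nor needed, are in the scene too. What is shaped like the salt_shaker but green or yellow is not meant.

How it is judged (in metres and radians):
At the end, for the whole second after the job is handed in: The salt shaker stands in its cup within 12 mm of the middle of the gap, measured sideways; the carousel is at rest; the shaker and all three jars stand upright (within 11 degrees) in their cups on the deck; the things round about are within 20 mm of where they stood (x of salt_shaker in the frame of base below -0.065 m and y of salt_shaker in the frame of base between -0.012 and 0.012 m and velocity of joint carousel between -0.05 and 0.05 rad/s and angle between each of salt_shaker, spice_jar, spice_jar_b, spice_jar_c's own z axis and vertical below 0.2 rad and height (world z) of salt_shaker between 0.018 and 0.032 m and horizontal distance between salt_shaker and hub between 0.065 and 0.095 m and height (world z) of spice_jar between 0.018 and 0.032 m and horizontal distance between spice_jar and hub between 0.065 and 0.095 m and height (world z) of spice_jar_b between 0.018 and 0.032 m and horizontal distance between spice_jar_b and hub between 0.065 and 0.095 m and height (world z) of spice_jar_c between 0.018 and 0.032 m and horizontal distance between spice_jar_c and hub between 0.065 and 0.095 m and distance of each of tuna_tin, mug, tin_std, egg_box from where it was at the start of the episode below 0.02 m); the robot touches nothing.
It fails at once if a jar or the shaker is touched by the robot (contact force between any of the fingers, the arm and salt_shaker above 1 N or contact force between any of the fingers, the arm and spice_jar above 1 N or contact force between any of the fingers, the arm and spice_jar_b above 1 N or contact force between any of the fingers, the arm and spice_jar_c above 1 N).
It fails at once if a jar or the shaker is lifted more than 12 mm off the deck or tips more than 20 degrees (height (world z) of any of salt_shaker, spice_jar, spice_jar_b, spice_jar_c above 0.036 m or angle between any of salt_shaker, spice_jar, spice_jar_b, spice_jar_c's own z axis and vertical above 0.35 rad).
It fails at once if the carousel is gripped or forced (more than 25 N from the fingers) (contact force between the fingers and carousel above 25 N).
It fails at once if a thing standing round the carousel is shifted by more than 20 mm (distance of any of tuna_tin, mug, tin_std, egg_box from where it was at the start of the episode above 0.02 m).
It also fails if it takes over 45 s, if anything falls off the work surface, if the arm or the gripper's body presses on something with over 40 N, if the wrist force passes 120 N, or if a joint passes its speed limit or range.

### The arm

A 7-joint arm with a two-finger parallel gripper is mounted at the origin on a cart in front of the work surface, level with it; the furniture and walls round the work are solid. World frame = base frame: x ahead of the robot, y to its left, z up, the work surface at z = 0. Lengths are in mm, angles in rad, forces in N, time in s.
With the tool pointing down it reaches from about 400 to 875 mm from the base axis. Payload 4.4 kg.
Tool frame: the origin (TCP) lies midway between the tips of the shut fingers; the grasp point (between the pads) lies 19 mm behind it; z points along the fingers, y is the line along which they close (so a half turn about z gives the same grasp; the last joint's range is limited). The gripper opens to 85 mm and grips with 20 to 120 N. Pads are 22 mm wide; open, the fingers measure 114 mm over their backs; the gripper's body (76 mm by 85 mm) begins 54 mm behind the grasp point. The pads swing forward as they close: fully open they stand 13 mm farther back than shut.
Start: joints at [-1.282, 0.628, 0.038, 1.517, -0.027, 0.996, -0.02], TCP at [225.789, 609.538, 231.313] pointing down, gripper open.
Joint ranges: [-3.06, 3.06], [-0.37, 2.12], [-1.25, 1.32], [0.18, 2.47], [-1.1, 4.24], [0.23, 1.98], [-2.94, 2.94]. Speed limits (rad/s): [2.57, 2.57, 3.14, 3.14, 3.14, 3.14, 3.14].

### API

Orientations are given as [roll, pitch, yaw] about the fixed x, y, z axes, in that order (R = Rz(yaw) Ry(pitch) Rx(roll)).
In Python, from cell import monitor, cams, ctrl gives the robot as it stands.
- The arm moves only by the tool drive_tool, never from a script. Its argument "motion" is a list of rows, each an object with "fingers": the opening, from 0 (shut) to 1 (fully open); "linear": the shift along the tool's x, y, z in m, a list of three; "twist": the turn about the tool's z in rad. In form: [{"fingers": fingers, "linear": [x, y, z], "twist": twist}, ...]. A call has 1 to 5 rows; each row shifts and turns the commanded pose from where the row before left it, along the tool's axes as they then stand; what a row does not reach is not made up. A row lasts 1/12 s, in which the tool goes at most 41.7 mm and 7.16 degrees, less where a joint would pass 70% of its speed; a pose out of reach is approached as far as the arm can. A call with a gripper value outside its range is refused whole. The fingers move at their own pace and stop on an object; the grip force is fixed at half the most. Time passes only in rows, so rows that do not move let the fingers close. It gives the time, the measured TCP pose, the force, the opening and the grip force at its end, in the units of the state.
- monitor.read_state(): the state, without advancing time (a new reading comes with each control period).
- cams.get_image(name): name is "scene" or "top"; returns a dict with "color" (400x640x3 uint8, blue, green, red), "K" (3x3 intrinsics, pixels), "R" (3x3) and "t" (3): a world point X has camera coordinates R X + t. Camera axes: x right, y down, z forward; pixel columns grow to the right and rows downward; lengths in mm; the calibration is good to about 2 mm. A picture is of the moment at which its call begins. There is no depth.
- ctrl.finish_job(): hands the job in; it is judged then, once.
The state is a dict: "clock": time; "qpos": joint angles; "qd": joint speeds; "tau": joint torques, N m; "eef_pos": TCP position; "tool_rot": TCP orientation; "force": force on the tool from outside, world axes, zero at the start; "torque": the same for the moment, N m; "width": finger opening in mm; "gripper_force": force on a finger pad.
Only numpy, scipy, OpenCV 4.12 (cv2) and the standard library are available. Lean on these libraries where they do the work, as an engineer would, in place of code of your own. Each camera call takes 0.05 s, during which the arm holds its last target. There are 200 camera calls.

## Working session

There is one attempt and no reset: what is moved stays moved. The work goes in short steps, Python scripts to look and compute and a tool call to move; the robot and the scene stay as the last step left them, time stands still between calls to the robot, and variables do not carry over. Pictures are saved under pics/ and viewed, at most 10 in all, crops included, and the job is handed in when it is done.

Besides the shell and the picture viewer there is one more tool, called after "Request:" by a JSON object that holds its "op" and its "data", one argument or row to a line. drive_tool: Moves the arm, as the interface text tells. Its arguments: {"type":"object","properties":{"motion":{"type":"array"}},"required":["motion"]}

```bash
mkdir -p pics
python3 - <<'E'
from cell import monitor,cams
import cv2,numpy as np
s=monitor.read_state()
for k in s: print(k,np.round(s[k],3))
for n in("scene","top"):
    d=cams.get_image(n); cv2.imwrite(f"pics/{n}0.png",d["color"]); np.savez(n+"0",**d)
    print(n,d["K"].round(1).tolist(),(-np.array(d["R"]).T@d["t"]).round(1),np.array(d["R"]).round(3).tolist())
E
```

```text
clock 0.0
qpos [-1.282  0.629  0.038  1.518 -0.027  0.996 -0.02 ]
qd [ 0.001 -0.002 -0.002  0.002  0.001  0.001  0.001]
tau [-0.0000e+00 -5.6340e+01  1.2250e+00 -1.9344e+01  1.1000e-02  1.0000e-02
  0.0000e+00]
eef_pos [225.583 608.935 230.399]
tool_rot [-3.14   0.     2.787]
force [ 0.599 -0.121 -0.187]
torque [-0.019 -0.013 -0.037]
gripper_force 0.0
width 85.435
scene [[380.3, 0.0, 317.4], [0.0, 380.3, 197.4], [0.0, 0.0, 1.0]] [ -33.4 -805.8  602.3] [[0.826, -0.563, 0.025], [-0.226, -0.371, -0.901], [0.516, 0.739, -0.434]]
top [[485.7, 0.0, 318.6], [0.0, 485.7, 201.6], [0.0, 0.0, 1.0]] [   2.6 -230.3 1546.9] [[0.357, -0.934, 0.001], [-0.868, -0.332, -0.369], [0.345, 0.131, -0.929]]
```

View pics/scene0.png

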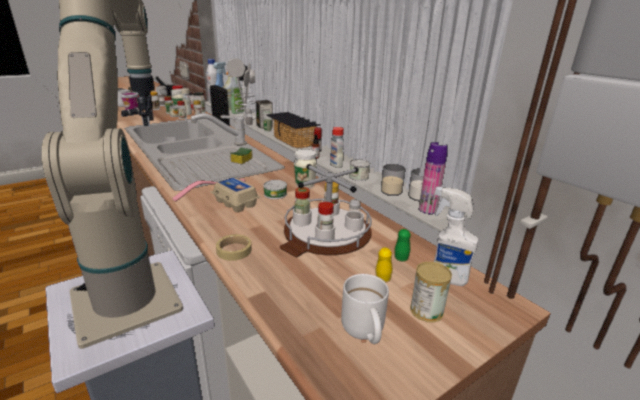

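View pics/top0.png

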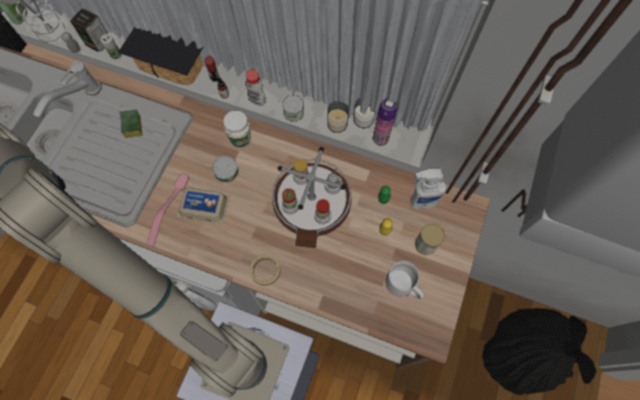

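The scene view shows the carousel at about (328,225), with its tongue at (293,247). In the top view the carousel is at (312,198), with the tongue at (307,238). I need enlarged crops to tell the shaker from the jars.

Run:
```python
import cv2,numpy as np
a=cv2.imread("pics/top0.png")[135:255,255:370]; b=cv2.imread("pics/scene0.png")[140:260,270:385]
f=lambda i:cv2.resize(i,None,fx=3.4,fy=4.5*3.4/4.5,interpolation=cv2.INTER_CUBIC)
cv2.imwrite("pics/crop0.png",np.hstack([f(a),f(b)]))
```

```text
(no output)
```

View pics/crop0.png

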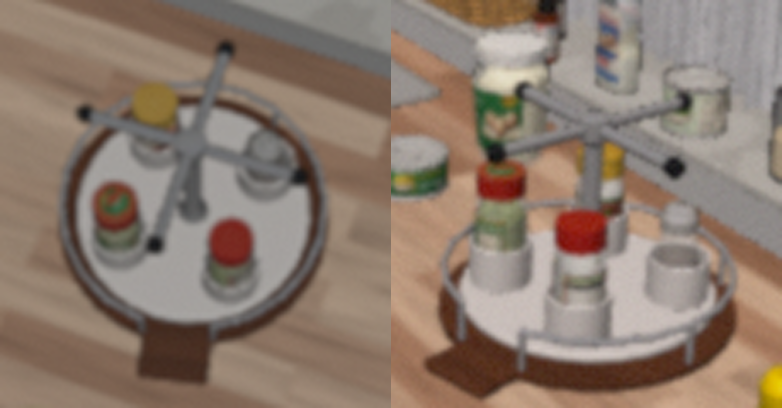

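The left crop (top view) shows the shaker with its grey dome at crop (268,140), the right-hand cup. The black balls are at (226,48), (84,113), (301,176) and (155,244), and the tongue is at (175,350). In the scene crop the shaker is at (680,225). Next I measure them.

```bash
cat > h.py <<'E'
import cv2,numpy as np
def cast(d,uv,z):
    K,R,t=(np.array(d[k],float) for k in"KRt"); C=-R.T@t
    v=R.T@np.linalg.inv(K)@[uv[0],uv[1],1]; return (C+v*(z-C[2])/v[2])[:2]
def proj(d,X):
    c=np.array(d["R"])@X+np.array(d["t"]).ravel(); p=np.array(d["K"])@c; return p[:2]/p[2]
def balls(d,seeds,r=5):
    g=cv2.cvtColor(d["color"],cv2.COLOR_BGR2GRAY).astype(float); o=[]
    for u,v in seeds:
        for _ in range(3):
            x0,y0=int(round(u))-r,int(round(v))-r; w=g[y0:y0+2*r+1,x0:x0+2*r+1]
            m=np.clip(70-w,0,None); yy,xx=np.mgrid[:2*r+1,:2*r+1]
            if m.sum()==0: break
            u,v=x0+(m*xx).sum()/m.sum(),y0+(m*yy).sum()/m.sum()
        o.append((u,v))
    return np.array(o)
E
python3 - <<'E'
from h import *
T=dict(np.load("top0.npz"));S=dict(np.load("scene0.npz"))
for d,o,s in((T,(255,135),[(226,48),(84,113),(301,176),(155,244)]),(S,(270,140),[(132,90),(295,100),(104,153),(283,167)])):
    b=balls(d,[(o[0]+x/3.4-.4,o[1]+y/3.4-.4) for x,y in s]); P=np.array([cast(d,p,180) for p in b])
    c=P.mean(0); print(b.round(1).tolist(),P.round(1).tolist(),"c",c.round(1),"r",np.linalg.norm(P-c,axis=1).round(1),"ang",np.degrees(np.arctan2(*(P-c).T[::-1])).round(1))
d=T
hsv=cv2.cvtColor(d["color"],cv2.COLOR_BGR2HSV)
m=((hsv[...,2]<100)&(hsv[...,1]>90)).astype(np.uint8); m[:231]=0; m[260:]=0; m[:,:285]=0; m[:,330:]=0
n,l,st,ce=cv2.connectedComponentsWithStats(m); i=1+np.argmax(st[1:,4]); print("tongue",st[i],ce[i])
cn=cv2.findContours((l==i).astype(np.uint8),0,2)[0][0][:,0]
q=cv2.boxPoints(cv2.minAreaRect(cn)); print(q.round(1).tolist(),[cast(d,p,10).round(1).tolist() for p in q]); print(cast(d,ce[i],10))
for uv in((255+268/3.4-.4,135+140/3.4-.4),): print("dome",cast(d,uv,114-6))
print("domeS",cast(S,(270+289/3.4-.4,140+215/3.4-.4),108))
for nm,p,z in (("jar red",(232,240),130),("jar grn",(117,203),130),("yel",(155,103),130)): print(nm,cast(d,(255+p[0]/3.4-.4,135+p[1]/3.4-.4),z))
E
```

```text
[[321.1, 148.5], [279.4, 167.8], [344.2, 186.0], [300.0, 206.5]] [[682.1, 19.7], [572.5, 117.0], [586.3, -92.3], [475.3, 9.2]] c [579.   13.4] r [103.2 103.8 106.  103.8] ang [   3.5   93.6  -86.1 -177.7]
[[307.5, 166.8], [356.2, 169.8], [300.2, 184.6], [352.8, 189.0]] [[565.3, 108.8], [679.1, 12.2], [474.8, 5.4], [580.8, -92.8]] c [575.    8.4] r [100.9 104.2 100.3 101.4] ang [  95.5    2.1 -178.3  -86.7]
tongue [295 231  22  17 317] [305.92744479 238.72870662]
[[295.0, 231.0], [316.0, 231.0], [316.0, 247.0], [295.0, 247.0]] [[447.0, 22.3], [472.0, -42.9], [420.5, -62.7], [395.8, 1.6]]
[435.0436114  -21.47167376]
dome [638.71186809 -40.00806453]
domeS [627.58447987 -50.71096058]
jar red [522.21314424 -47.05169786]
jar grn [518.50368403  65.75363136]
yel [626.83775332  70.94776587]
```

Run:
```python
import cv2,numpy as np
a=cv2.imread("pics/top0.png")[220:255,285:330]; b=cv2.imread("pics/scene0.png")[210:260,275:335]
a=cv2.resize(a,None,fx=8,fy=8,interpolation=cv2.INTER_CUBIC);b=cv2.resize(b,None,fx=7,fy=7,interpolation=cv2.INTER_CUBIC)
c=np.zeros((360,780,3),np.uint8);c[:280,:360]=a;c[:350,360:780]=b
cv2.imwrite("pics/crop1.png",cv2.convertScaleAbs(c,alpha=1.4))
```

```text
(no output)
```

View pics/crop1.png

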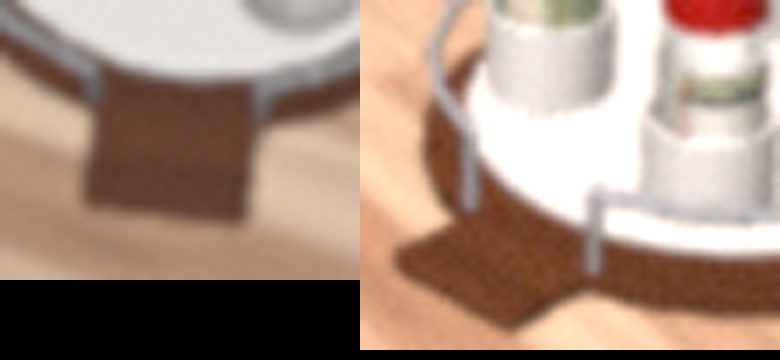

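Request:
{"op": "drive_tool", "data": {
  "motion": [
    {"fingers":0,"linear":[0,0,0],"twist":0.1},
    {"fingers":0,"linear":[0,0,0],"twist":0.1},
    {"fingers":0,"linear":[0,0,0],"twist":0.1},
    {"fingers":0,"linear":[0,0,0],"twist":0.1},
    {"fingers":0,"linear":[0,0,0],"twist":0.1}
  ]
}}

```text
clock: 0.52
eef_pos: [225.6, 609.2, 230.8]
tool_rot: [-3.141, 0.0, 2.282]
force: [0.4, -0.4, -0.7]
width: 25.6
gripper_force: 0.0
```

The enlargement shows the gap posts' feet in the top view at (96,100) and (260,118), and in the scene view at (470,208) and (596,272). The tongue's outer corners are at (88,207) and (243,220) in the top view, and at (400,262) and (512,325) in the scene view.

Run:
```python
from h import *
T=dict(np.load("top0.npz"));S=dict(np.load("scene0.npz")); H=np.array([577,11])
A=lambda p:(285+(p[0]-3.5)/8,220+(p[1]-3.5)/8); B=lambda p:(275+(p[0]-363)/7,210+(p[1]-3)/7)
for d,f,po,to in((T,A,[(96,100),(260,118)],[(88,207),(243,220)]),(S,B,[(470,208),(596,272)],[(400,262),(512,325)])):
    for q,z in((po,12),(to,3)):
        P=np.array([cast(d,f(p),z) for p in q]); v=P.mean(0)-H; e=P[0]-P[1]
        print(P.round(1).tolist(),"width",np.linalg.norm(e).round(1),"r",np.linalg.norm(v).round(1),"angle",np.degrees(np.arctan2(v[1],v[0])).round(1),"normal dir",(np.degrees(np.arctan2(e[1],e[0]))+90-360).round(1))
```

```text
[[444.9, 15.7], [461.9, -50.6]] width 68.5 r 126.9 angle -167.0 normal dir -165.6
[[403.3, 3.0], [420.9, -58.8]] width 64.2 r 169.4 angle -166.7 normal dir -164.0
[[444.1, 9.2], [462.3, -58.7]] width 70.3 r 128.9 angle -163.9 normal dir -165.0
[[406.3, 1.2], [421.5, -61.2]] width 64.3 r 168.2 angle -165.9 normal dir -166.3
```

Request:
{"op": "drive_tool", "data": {
  "motion": [
    {"fingers":0,"linear":[0,0,0],"twist":0.11},
    {"fingers":0,"linear":[0,0,0],"twist":0.11},
    {"fingers":0,"linear":[0,0,0],"twist":0.11},
    {"fingers":0,"linear":[0,0,0],"twist":0.11},
    {"fingers":0,"linear":[0,0,0],"twist":0.11}
  ]
}}

```text
clock: 0.93
eef_pos: [225.5, 609.3, 230.8]
tool_rot: [-3.141, 0.001, 1.731]
force: [-0.1, 1.4, -0.3]
width: -0.2
gripper_force: 0.0
```

Request:
{"op": "drive_tool", "data": {
  "motion": [
    {"fingers":0,"linear":[0,0,0],"twist":0.1},
    {"fingers":0,"linear":[0,0,0],"twist":0}
  ]
}}

```text
clock: 1.1
eef_pos: [225.4, 609.3, 230.7]
tool_rot: [-3.141, 0.001, 1.635]
force: [-0.4, -0.7, 0.5]
width: -0.3
gripper_force: 0.0
```

Request:
{"op": "drive_tool", "data": {
  "motion": [
    {"fingers":0,"linear":[-0.0295,0.019,0],"twist":0},
    {"fingers":0,"linear":[-0.0295,0.019,0],"twist":0},
    {"fingers":0,"linear":[-0.0295,0.019,0],"twist":0},
    {"fingers":0,"linear":[-0.0295,0.019,0],"twist":0},
    {"fingers":0,"linear":[-0.0295,0.019,0],"twist":0}
  ]
}}

```text
clock: 1.52
eef_pos: [330.9, 467.1, 231.1]
tool_rot: [-3.141, 0.0, 1.64]
force: [0.0, -0.7, 0.1]
width: -0.0
gripper_force: 0.0
```

Request:
{"op": "drive_tool", "data": {
  "motion": [
    {"fingers":0,"linear":[-0.0295,0.019,0],"twist":0},
    {"fingers":0,"linear":[-0.0295,0.019,0],"twist":0},
    {"fingers":0,"linear":[-0.0295,0.019,0],"twist":0},
    {"fingers":0,"linear":[-0.0295,0.019,0],"twist":0},
    {"fingers":0,"linear":[-0.0295,0.019,0],"twist":0}
  ]
}}

```text
clock: 1.93
eef_pos: [435.4, 326.2, 231.2]
tool_rot: [-3.141, 0.0, 1.64]
force: [0.6, 1.3, 0.4]
width: 0.1
gripper_force: 0.0
```

Request:
{"op": "drive_tool", "data": {
  "motion": [
    {"fingers":0,"linear":[-0.0295,0.019,0],"twist":0},
    {"fingers":0,"linear":[-0.0295,0.019,0],"twist":0},
    {"fingers":0,"linear":[-0.0295,0.019,0],"twist":0},
    {"fingers":0,"linear":[-0.0295,0.019,0],"twist":0},
    {"fingers":0,"linear":[-0.0295,0.019,0],"twist":0}
  ]
}}

```text
clock: 2.35
eef_pos: [540.0, 185.3, 231.2]
tool_rot: [-3.141, -0.0, 1.64]
force: [-0.1, 0.6, -0.2]
width: -0.0
gripper_force: 0.0
```

Request:
{"op": "drive_tool", "data": {
  "motion": [
    {"fingers":0,"linear":[-0.0295,0.019,0],"twist":0},
    {"fingers":0,"linear":[-0.0295,0.019,0],"twist":0},
    {"fingers":0,"linear":[-0.0295,0.019,0],"twist":0},
    {"fingers":0,"linear":[-0.0295,0.019,0],"twist":0},
    {"fingers":0,"linear":[-0.0295,0.019,0],"twist":0}
  ]
}}

```text
clock: 2.77
eef_pos: [644.5, 44.4, 231.0]
tool_rot: [-3.141, -0.0, 1.64]
force: [0.1, 0.1, -0.1]
width: -0.4
gripper_force: 0.0
```

Request:
{"op": "drive_tool", "data": {
  "motion": [
    {"fingers":0,"linear":[0,0,0.01],"twist":0},
    {"fingers":0,"linear":[0,0,0.01],"twist":0.0},
    {"fingers":0,"linear":[0,0,0.005],"twist":0}
  ]
}}

```text
clock: 3.02
eef_pos: [642.5, 46.4, 204.2]
tool_rot: [-3.138, -0.001, 1.638]
force: [-0.6, 0.4, 0.9]
width: 0.2
gripper_force: 0.0
```

Run:
```python
from cell import cams
from h import *
a=cams.get_image("top")["color"][125:255,250:375];b=cams.get_image("scene")["color"][130:260,265:390]
cv2.imwrite("pics/c2.png",cv2.resize(np.hstack([a,b]),None,fx=3.2,fy=3.2,interpolation=cv2.INTER_CUBIC))
```

```text
(no output)
```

View pics/c2.png

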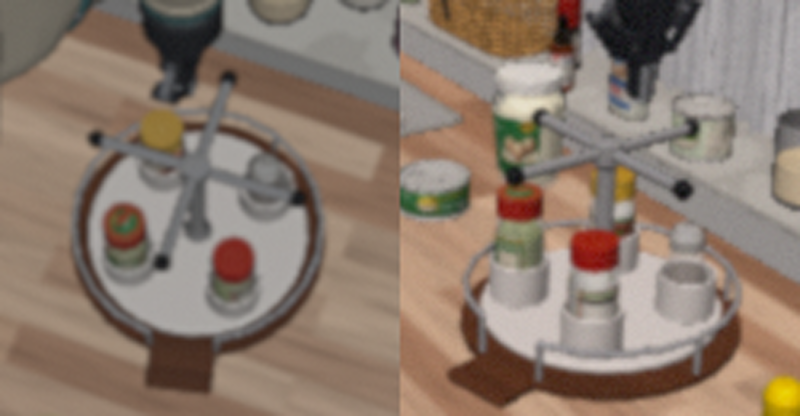

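The fingertip is at about (170,97) in the top crop, on the counter-clockwise side of the far arm and clear of everything. I lower it and start pushing.

Request:
{"op": "drive_tool", "data": {
  "motion": [
    {"fingers":0,"linear":[0,0,0.01],"twist":0},
    {"fingers":0,"linear":[0,0,0.01],"twist":0},
    {"fingers":0,"linear":[0,0,0.01],"twist":0},
    {"fingers":0,"linear":[0,0,0.012],"twist":0},
    {"fingers":0,"linear":[0,0,0],"twist":0}
  ]
}}

```text
clock: 3.53
eef_pos: [641.8, 46.3, 161.2]
tool_rot: [-3.136, -0.0, 1.637]
force: [0.1, -0.5, -0.5]
width: -0.2
gripper_force: 0.0
```

Request:
{"op": "drive_tool", "data": {
  "motion": [
    {"fingers":0,"linear":[-0.004,0,0],"twist":0},
    {"fingers":0,"linear":[-0.004,0,0],"twist":0},
    {"fingers":0,"linear":[-0.003,0,0],"twist":0},
    {"fingers":0,"linear":[-0.001,0,0],"twist":0}
  ]
}}

```text
clock: 3.87
eef_pos: [645.2, 32.4, 165.0]
tool_rot: [3.14, 0.001, 1.635]
force: [0.9, -0.7, -0.4]
width: 0.0
gripper_force: 0.0
```

Request:
{"op": "drive_tool", "data": {
  "motion": [
    {"fingers":0,"linear":[-0.0037,0.0008,0],"twist":0.0524},
    {"fingers":0,"linear":[-0.0037,0.0008,0],"twist":0.0524},
    {"fingers":0,"linear":[-0.0037,0.0008,0],"twist":0.0524},
    {"fingers":0,"linear":[-0.0037,0.0008,0],"twist":0.0524},
    {"fingers":0,"linear":[-0.0037,0.0008,0],"twist":0.0524}
  ]
}}

```text
clock: 4.28
eef_pos: [648.7, 17.1, 165.0]
tool_rot: [3.14, -0.003, 1.373]
force: [1.3, 3.1, 0.8]
width: -0.0
gripper_force: 1.7
```

Request:
{"op": "drive_tool", "data": {
  "motion": [
    {"fingers":0,"linear":[-0.0037,0.0008,0],"twist":0.0524},
    {"fingers":0,"linear":[-0.0037,0.0008,0],"twist":0.0524},
    {"fingers":0,"linear":[-0.0037,0.0008,0],"twist":0.0524},
    {"fingers":0,"linear":[-0.0037,0.0008,0],"twist":0.0524},
    {"fingers":0,"linear":[-0.0037,0.0008,0],"twist":0.0524}
  ]
}}

```text
clock: 4.7
eef_pos: [647.8, -1.9, 165.0]
tool_rot: [3.14, -0.004, 1.111]
force: [2.1, 2.4, -0.6]
width: -0.2
gripper_force: 1.7
```

Request:
{"op": "drive_tool", "data": {
  "motion": [
    {"fingers":0,"linear":[-0.0037,0.0008,0],"twist":0.0524},
    {"fingers":0,"linear":[-0.0037,0.0008,0],"twist":0.0524},
    {"fingers":0,"linear":[-0.0037,0.0008,0],"twist":0.0524},
    {"fingers":0,"linear":[-0.0037,0.0008,0],"twist":0.0524},
    {"fingers":0,"linear":[-0.0037,0.0008,0],"twist":0.0524}
  ]
}}

```text
clock: 5.12
eef_pos: [641.9, -20.3, 165.1]
tool_rot: [3.139, -0.004, 0.849]
force: [3.5, 2.1, -1.8]
width: -0.4
gripper_force: 1.8
```

Request:
{"op": "drive_tool", "data": {
  "motion": [
    {"fingers":0,"linear":[-0.0037,0.0008,0],"twist":0.0524},
    {"fingers":0,"linear":[-0.0037,0.0008,0],"twist":0.0524},
    {"fingers":0,"linear":[-0.0037,0.0008,0],"twist":0.0524},
    {"fingers":0,"linear":[-0.0037,0.0008,0],"twist":0.0524},
    {"fingers":0,"linear":[-0.0037,0.0008,0],"twist":0.0524}
  ]
}}

```text
clock: 5.53
eef_pos: [631.1, -36.4, 165.1]
tool_rot: [3.139, -0.004, 0.587]
force: [4.5, 1.0, -1.6]
width: -0.4
gripper_force: 1.8
```

Request:
{"op": "drive_tool", "data": {
  "motion": [
    {"fingers":0,"linear":[-0.0037,0.0008,0],"twist":0.0524},
    {"fingers":0,"linear":[-0.0037,0.0008,0],"twist":0.0524},
    {"fingers":0,"linear":[-0.0037,0.0008,0],"twist":0.0524},
    {"fingers":0,"linear":[-0.0037,0.0008,0],"twist":0.0524},
    {"fingers":0,"linear":[-0.0037,0.0008,0],"twist":0.0524}
  ]
}}

```text
clock: 5.95
eef_pos: [616.6, -49.0, 165.1]
tool_rot: [3.14, -0.004, 0.325]
force: [4.1, -0.9, -2.1]
width: 0.0
gripper_force: 1.8
```

Request:
{"op": "drive_tool", "data": {
  "motion": [
    {"fingers":0,"linear":[-0.0037,0.0008,0],"twist":0.0524},
    {"fingers":0,"linear":[-0.0037,0.0008,0],"twist":0.0524},
    {"fingers":0,"linear":[-0.0037,0.0008,0],"twist":0.0524},
    {"fingers":0,"linear":[-0.0037,0.0008,0],"twist":0.0524},
    {"fingers":0,"linear":[-0.0037,0.0008,0],"twist":0.0524}
  ]
}}

```text
clock: 6.37
eef_pos: [599.3, -57.2, 165.1]
tool_rot: [3.14, -0.005, 0.062]
force: [3.9, -0.6, -1.1]
width: -0.1
gripper_force: 1.8
```

Request:
{"op": "drive_tool", "data": {
  "motion": [
    {"fingers":0,"linear":[-0.0037,0.0008,0],"twist":0.0524},
    {"fingers":0,"linear":[-0.0037,0.0008,0],"twist":0.0524},
    {"fingers":0,"linear":[-0.0037,0.0008,0],"twist":0.0524},
    {"fingers":0,"linear":[-0.0037,0.0008,0],"twist":0.0524},
    {"fingers":0,"linear":[-0.0037,0.0008,0],"twist":0.0524}
  ]
}}

```text
clock: 6.78
eef_pos: [580.6, -60.5, 165.1]
tool_rot: [3.142, -0.004, -0.2]
force: [3.5, -1.0, -2.6]
width: 0.4
gripper_force: 1.8
```

Run:
```python
from cell import cams
from h import *
I={n:cams.get_image(n) for n in("top","scene")}
for n in I:
    d=I[n];H=(579,13.4) if n=="top" else (575,8.4)
    for a0 in(-104,-14,76,166):
        a=np.radians(a0); s=proj(d,np.array([H[0]+103*np.cos(a),H[1]+103*np.sin(a),180]))
        b=balls(d,[s],6)[0]; P=cast(d,b,180)-H; print(n,a0,b.round(1),"r",np.hypot(*P).round(1),"ang",np.degrees(np.arctan2(P[1],P[0])).round(1))
a=I["top"]["color"][125:255,250:375];b=I["scene"]["color"][130:260,265:390]
cv2.imwrite("pics/c3.png",cv2.resize(np.hstack([a,b]),None,fx=3.2,fy=3.2,interpolation=cv2.INTER_CUBIC))
```

```text
top -104 [339.6 189.3] r 96.7 ang -94.7
top -14 [340.8 145.4] r 144.0 ang -19.5
top 76 [282.9 161.3] r 103.7 ang 80.0
top 166 [291.9 202.4] r 102.9 ang 166.7
scene -104 [345.6 187.7] r 84.8 ang -94.1
scene -14 [353.3 171.2] r 89.1 ang -0.5
scene 76 [315.  164.3] r 109.0 ang 78.1
scene 166 [296.2 181.4] r 100.5 ang 167.8
```

View pics/c3.png

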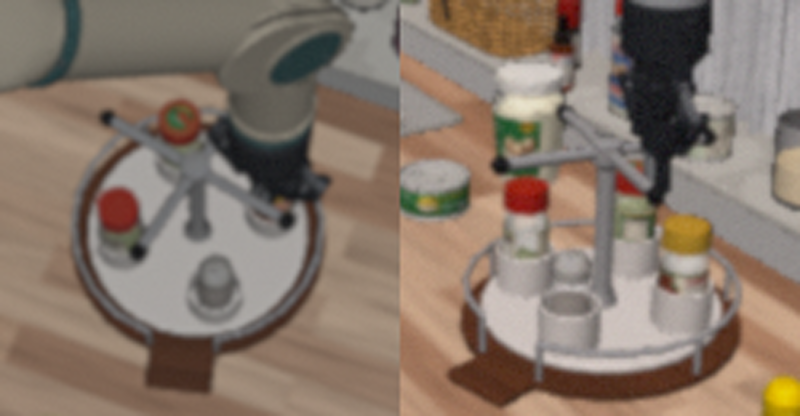

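The shaker is now at crop (215,285), approaching the gap. The balls at (108,117) and (138,252) put the rotation at about -105°, leaving about 19°.

Request:
{"op": "drive_tool", "data": {
  "motion": [
    {"fingers":0,"linear":[-0.0037,0.0008,0],"twist":0.0524},
    {"fingers":0,"linear":[-0.0037,0.0008,0],"twist":0.0524},
    {"fingers":0,"linear":[-0.0037,0.0008,0],"twist":0.0524},
    {"fingers":0,"linear":[-0.0037,0.0008,0],"twist":0.0524},
    {"fingers":0,"linear":[-0.0037,0.0008,0],"twist":0.0524}
  ]
}}

```text
clock: 7.3
eef_pos: [561.7, -58.6, 165.0]
tool_rot: [-3.141, -0.004, -0.46]
force: [3.5, -0.4, -1.9]
width: 0.3
gripper_force: 1.8
```

Request:
{"op": "drive_tool", "data": {
  "motion": [
    {"fingers":0,"linear":[-0.0037,0.0008,0],"twist":0.0524},
    {"fingers":0,"linear":[-0.0012,0.0002,0],"twist":0.018},
    {"fingers":0,"linear":[0,0,0],"twist":0}
  ]
}}

```text
clock: 7.55
eef_pos: [555.8, -57.0, 164.7]
tool_rot: [-3.141, -0.001, -0.528]
force: [1.8, -0.4, 1.3]
width: -0.2
gripper_force: 0.8
```

Request:
{"op": "drive_tool", "data": {
  "motion": [
    {"fingers":0,"linear":[0.005,0,0],"twist":0},
    {"fingers":0,"linear":[0.008,0,0],"twist":0},
    {"fingers":0,"linear":[0.007,0,0],"twist":0},
    {"fingers":0,"linear":[0,0,-0.02],"twist":0},
    {"fingers":0,"linear":[0,0,-0.02],"twist":0}
  ]
}}

```text
clock: 7.97
eef_pos: [572.2, -67.7, 203.7]
tool_rot: [3.14, 0.002, -0.53]
force: [-0.6, -0.1, -0.3]
width: 0.1
gripper_force: 0.0
```

Request:
{"op": "drive_tool", "data": {
  "motion": [
    {"fingers":0,"linear":[0,0,-0.02],"twist":0},
    {"fingers":0,"linear":[0.02,0.02,-0.02],"twist":0},
    {"fingers":0,"linear":[0.03,0.02,-0.02],"twist":0},
    {"fingers":0,"linear":[0.03,0.02,0],"twist":0},
    {"fingers":0,"linear":[0.03,0.02,0],"twist":0}
  ]
}}

```text
clock: 8.38
eef_pos: [628.3, -193.7, 265.9]
tool_rot: [-3.141, -0.002, -0.528]
force: [-0.2, 0.4, -0.3]
width: 0.3
gripper_force: 0.0
```

Run:
```python
from cell import cams
from h import *
I={n:cams.get_image(n) for n in("top","scene")}
for n in I:
    d=I[n];H=(579,13.4) if n=="top" else (575,8.4)
    for a0 in(-120.7,-30.7,59.3,149.3):
        a=np.radians(a0); s=proj(d,np.array([H[0]+103*np.cos(a),H[1]+103*np.sin(a),180]))
        b=balls(d,[s])[0]; P=cast(d,b,180)-H; print(n,a0,b.round(1),"r",np.hypot(*P).round(1),"ang",np.degrees(np.arctan2(P[1],P[0])).round(1))
a=I["top"]["color"][125:255,250:375];b=I["scene"]["color"][130:260,265:390]
cv2.imwrite("pics/c4.png",cv2.resize(np.hstack([a,b]),None,fx=3.2,fy=3.2,interpolation=cv2.INTER_CUBIC))
```

```text
top -120.7 [331.1 201.5] r 102.2 ang -122.5
top -30.7 [337.2 158.9] r 102.2 ang -31.8
top 59.3 [291.  153.4] r 103.3 ang 59.2
top 149.3 [283.8 195.6] r 104.0 ang 148.0
scene -120.7 [332.  191.6] r 100.5 ang -121.6
scene -30.7 [364.9 177. ] r 104.2 ang -30.9
scene 59.3 [326.2 164.3] r 103.0 ang 59.3
scene 149.3 [294.3 176.9] r 100.4 ang 148.9
```

View pics/c4.png

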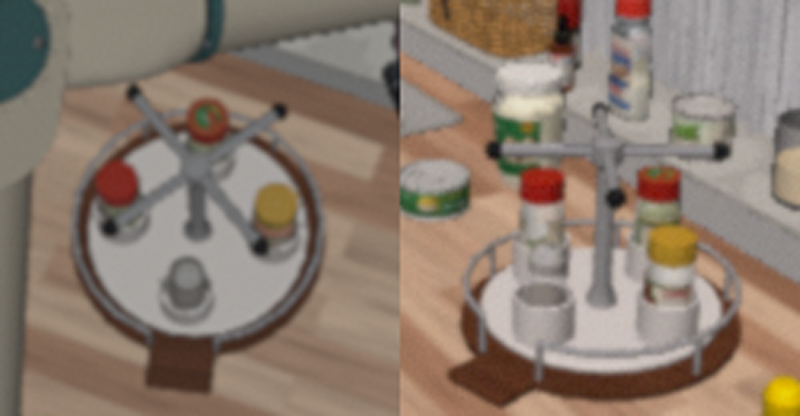

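The shaker is centred in front of the tongue, with its cup at crop (187,300) in the top view. The four balls put it at about -166.3°, against the gap's -165.7°, which is under 1 mm sideways. All jars are upright and the finger is well clear.

```bash
python3 -c "
from cell import ctrl
print(ctrl.finish_job())"
```

```text
the job is handed in; nothing more can be done
None
```

I turned the carousel about 124° clockwise with one fingertip push, moved the finger clear and handed the job in; by my camera measurements the salt shaker's cup is within about 1 mm sideways of the middle of the gap and all the jars stand upright, but no verdict came back.

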